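Set out the oil-immersion slide place

TASK

Set out the slide-preparation place: put the small culture dish on the middle of the aluminium cold plate and the cover-slip box flat on the middle of the dish. Stand the dropper bottle midway between the cold plate and the big dish, and stand the objective pot on the opposite side of the cold plate, in line with plate and big dish and as far from the plate as the dropper is. Leave all four upright, let go of them, and do not shift the tally counter that lies among them.

Things in the scene. Friction and masses are not known exactly. Their poses are not given: they have to be found in the camera images.
- cold_plate: square aluminium plate 70 x 70 mm, 16 mm high, lying on the bench, fixed. Origin at the centre of its underside; z up; x and y along its sides. The big dish always stands on its +y or its -y side, on the plate's y axis, 156 mm from centre to centre
- big_dish: large round, clear, closed culture dish with pink content, 92 mm in diameter, 16 mm high, lying on the bench, fixed. Origin at the centre of its underside. Beyond it and the plate stand the wipes box (left) and glove box (right), about 95 mm high with a tissue to 140 mm; the centrifuge's open lid reaches 210 mm and the window sill, from x = 0.62 on, 210 mm: carry things above these
- small_dish: small round, clear, closed culture dish with pink content, 60 mm in diameter, 14 mm high, loose, flat on the bench. Origin at the centre of its underside, z up. One piece with its lid; its flat top carries things
- slip_box: small white cover-slip box, 33 mm along its own x, 55 mm along its own y, 26 mm high, closed, loose, lying flat. Origin at the centre of its underside, z up. Take it across its 33 mm
- dropper: small amber dropper bottle with a black pointed cap, loose, upright, 29 mm in diameter and 79 mm high (it can be gripped across its full 29 mm body, up to 40 mm above its foot). Origin at the centre of its underside, z up. Starts at the far left beside the wipes box (close the fingers along world x there), or at the right in front of the glove box (close them along world y)
- objective_pot: round white screw pot with a black cap, 42 mm in diameter, 50 mm high, loose, upright. Origin at the centre of its underside, z up. Starts at the far left beside the wipes box (close the fingers along world x there), or at the right in front of the glove box (close them along world y)
- tally_counter: bystander: grey round hand tally counter with a side knob and a finger ring, 54 x 76 mm overall, 26 mm high, loose, lying behind the small dish and the slip box. Origin near the centre of its underside
There are look-alikes about, which are no part of the job. What is shaped like the slip_box but purple is not meant.

How it is judged:
At the end, for the whole second after the job is handed in: Small dish on the cold plate and slip box on the dish, each centred within 12 mm; dropper within 15 mm of the midpoint of plate and big dish, pot within 15 mm of its mirror point beyond the plate (78 mm from the plate's centre), both on the bench. All four upright, at rest, released (horizontal distance between small_dish and cold_plate below 0.012 m and z of small_dish in the frame of cold_plate between 0.013 and 0.019 m and horizontal distance between slip_box and small_dish below 0.012 m and z of slip_box in the frame of small_dish between 0.011 and 0.017 m and x of dropper in the frame of cold_plate between -0.015 and 0.015 m and height (world z) of dropper between -0.004 and 0.004 m and x of objective_pot in the frame of cold_plate between -0.015 and 0.015 m and height (world z) of objective_pot between -0.004 and 0.004 m and ((y of big_dish in the frame of cold_plate above 0 m and y of dropper in the frame of cold_plate between 0.063 and 0.093 m and y of objective_pot in the frame of cold_plate between -0.093 and -0.063 m) or (y of big_dish in the frame of cold_plate below 0 m and y of dropper in the frame of cold_plate between -0.093 and -0.063 m and y of objective_pot in the frame of cold_plate between 0.063 and 0.093 m)) and angle between each of dropper, objective_pot, small_dish, slip_box's own z axis and vertical below 0.1 rad and linear speed of each of dropper, objective_pot, small_dish, slip_box below 0.02 m/s); the robot touches nothing.
It fails at once if the tally counter is moved by more than 15 mm (distance of tally_counter from where it was at the start of the episode above 0.015 m).
It also fails if it takes over 131 s, if anything falls off the work surface, if the arm or the gripper's body presses on something with over 40 N, if the wrist force passes 120 N, or if a joint passes its speed limit or range.

ROBOT

A 7-joint arm with a two-finger parallel gripper is mounted at the origin on the work surface; the furniture and walls round the work are solid. World frame = base frame: x ahead of the robot, y to its left, z up, the work surface at z = 0. Lengths are in m, angles in rad, forces in N, time in s.
With the tool pointing down it reaches from about 0.425 to 0.875 m from the base axis. Payload 4.7 kg.
Tool frame: the origin (TCP) lies midway between the tips of the shut fingers; the grasp point (between the pads) lies 19 mm behind it; z points along the fingers, y is the line along which they close (so a half turn about z gives the same grasp; the last joint's range is limited). The gripper opens to 87 mm and grips with 3 to 60 N. Pads are 19 mm wide; open, the fingers measure 117 mm over their backs; the gripper's body (75 mm by 190 mm) begins 51 mm behind the grasp point.
Start: joints at [1.286, 0.321, -0.07, 1.45, 0.023, 1.371, -0.057], TCP at [0.191, -0.621, 0.223] pointing down, gripper open.
Joint ranges: [-2.86, 2.86], [-0.3, 2.09], [-1.38, 1.24], [0.06, 2.45], [-1.56, 4.7], [0.09, 2.05], [-2.69, 2.69]. Speed limits (rad/s): [2.57, 2.57, 3.14, 3.14, 3.14, 3.14, 3.14].

INTERFACE

Orientations are given as a rotation vector (axis times angle).
In Python, from bench import ctrl gives the robot as it stands. The module is installed in compiled form; this text tells all that it offers.
- The arm moves only by the shell command python3 -m handwheel 'ROWS' [FORCE]. ROWS is JSON, a list of rows, each a list of 7 numbers: the finger opening in m, from 0 to 0.087, then the shift along the tool's x, y, z in m, then the turn, a rotation vector about the tool's x, y, z in degrees. A call has 1 to 12 rows; each row shifts and turns the commanded pose from where the row before left it, along the tool's axes as they then stand; what a row does not reach is not made up. A row lasts 1/8 s, in which the tool goes at most 62.5 mm and 10.7 degrees, less where a joint would pass 70% of its speed; a pose out of reach is approached as far as the arm can. A call is refused whole if a number of a shift passes 0.0625 or a number of a turn 10.7, either way. A call with a gripper value outside its range is refused whole. The fingers move at their own pace and stop on an object; FORCE is the grip in N (left out, the last holds). Time passes only in rows, so rows that do not move let the fingers close. It gives the time, the measured TCP pose, the force, the opening and the grip force at its end, in the units of the state.
- ctrl.get_state(): the state, without advancing time (a new reading comes with each control period).
- ctrl.get_image(name): name is "side" or "top" or "wrist"; returns (picture, depth): 480x640x3 uint8, blue, green, red; 480x640 float32, m along the optical axis (not along the pixel's ray), 0 where there is no reading.
- ctrl.camera_info(name): a dict with "intrinsics" (3x3 intrinsics, pixels), "R" (3x3) and "t" (3): a world point X has camera coordinates R X + t. Camera axes: x right, y down, z forward; pixel columns grow to the right and rows downward; lengths in m; the calibration is good to about 2 mm. A picture is of the moment at which its call begins: read the wrist's pose just before it. camera_info takes no time and is no camera call; for the wrist camera it gives the pose at the moment of the call.
- ctrl.close_job(): hands the job in; it is judged then, once.
The state is a dict: "time": time; "joint_positions": joint angles; "qd": joint speeds; "joint_torque": joint torques, N m; "position": TCP position; "tool_rot": TCP orientation; "ft_force": force on the tool from outside, world axes, zero at the start; "torque": the same for the moment, N m; "grip_width": opening from 0.0 (shut) to 1.0 (fully open); "grip_force": force on a finger pad.
Only numpy, scipy, OpenCV 4.12 (cv2) and the standard library are available. Lean on these libraries where they do the work, as an engineer would, in place of code of your own. Each camera call takes 0.05 s, during which the arm holds its last target. There are 200 camera calls.

## Working session

There is one attempt and no reset: what is moved stays moved. The work goes in short steps, Python scripts to look and compute and a shell command to move; the robot and the scene stay as the last step left them, time stands still between calls to the robot, and variables do not carry over. Pictures are saved under pics/ and viewed, at most 18 in all, crops included, and the job is handed in when it is done.

```bash
mkdir -p pics
python3 - <<'E'
from bench import ctrl
import cv2,numpy as np
s=ctrl.get_state();print(s['time'],s['position'],s['tool_rot'],s['grip_width'])
for n in('top','side'):
    p,d=ctrl.get_image(n);cv2.imwrite(f'pics/{n}0.png',p);np.save(f'pics/{n}0.npy',d)
    i=ctrl.camera_info(n);print(n,np.round(i['intrinsics'],1).tolist(),np.round(i['R'],3).tolist(),np.round(i['t'],3))
E
```

```text
0.0 [ 0.19111354 -0.62069605  0.22147267] [-3.10477933e+00 -4.67354727e-01  6.32953219e-04] 0.9978339075270577
top [[451.7, 0.0, 317.4], [0.0, 451.7, 247.2], [0.0, 0.0, 1.0]] [[-0.008, -0.999, -0.033], [-0.988, 0.013, -0.153], [0.154, 0.032, -0.988]] [0.09  0.426 0.982]
side [[591.7, 0.0, 320.2], [0.0, 591.7, 228.7], [0.0, 0.0, 1.0]] [[0.951, 0.308, -0.014], [0.234, -0.75, -0.618], [-0.2, 0.585, -0.786]] [-0.419 -0.014  1.48 ]
```

View pics/top0.png

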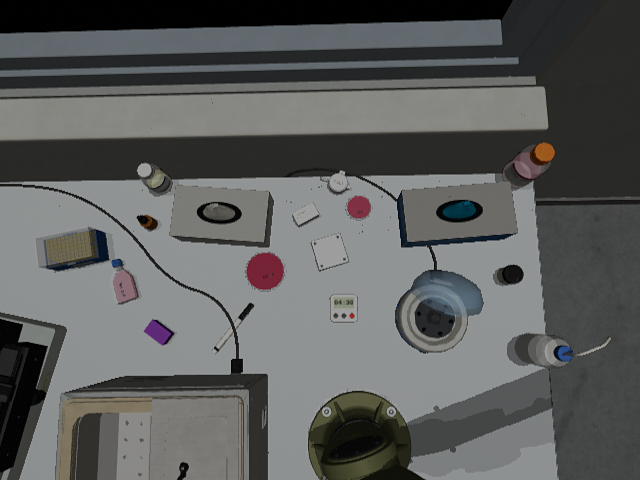

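View pics/side0.png

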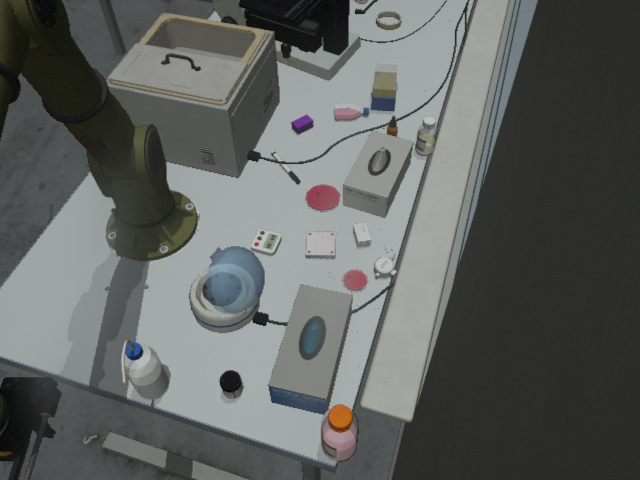

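The two pictures agree. Pixels below are from the top picture.
- Plate (330,251), big pink dish (265,272), small pink dish (358,207).
- White slip box (306,214); the purple box at (158,332) is the look-alike.
- Tally counter (338,182), with its ring.
- Amber dropper (147,222) left of the wipes box; the white-capped vial (150,175) and the pink bottle (123,285) are not meant.
- Black-capped white pot (511,274), in front of the glove box; the wash bottle (548,350) is not meant.

Next I measure with colour masks and confirm in one enlarged crop.

```bash
cat > h.py <<'E'
import cv2,numpy as np
from bench import ctrl
from scipy.spatial.transform import Rotation as Ro
def ray(info,uv,z):
    K,R,t=[np.array(info[k],float) for k in('intrinsics','R','t')]
    uv=np.atleast_2d(np.array(uv,float)); d=np.c_[uv,np.ones(len(uv))]@np.linalg.inv(K).T@R
    c=-R.T@t; return c+d*((z-c[2])/d[:,2])[:,None]
def proj(info,X):
    K,R,t=[np.array(info[k],float) for k in('intrinsics','R','t')]
    q=K@(R@np.array(X,float)+t); return q[:2]/q[2]
def blob(mask,roi,amin=20):
    u0,v0,u1,v1=roi; m=np.zeros_like(mask); m[v0:v1,u0:u1]=mask[v0:v1,u0:u1]
    c=max(cv2.findContours(m,cv2.RETR_EXTERNAL,cv2.CHAIN_APPROX_NONE)[0],key=cv2.contourArea)
    return c[:,0,:].astype(float)
def rect(info,c,z):
    p=ray(info,c,z)[:,:2].astype(np.float32)*1000
    return cv2.minAreaRect(p)
def circ(info,c,z):
    p=ray(info,c,z)[:,:2].astype(np.float32)*1000
    return cv2.fitEllipse(p)
E
python3 - <<'E'
from h import *
p=cv2.imread('pics/top0.png');i=ctrl.camera_info('top');s=cv2.imread('pics/side0.png');j=ctrl.camera_info('side')
def pink(p): h=cv2.cvtColor(p,cv2.COLOR_BGR2HSV); return cv2.inRange(h,(160,100,60),(180,255,255))
f=lambda r:[[round(float(x),1) for x in np.atleast_1d(a)] for a in r]
print('big',f(circ(i,blob(pink(p),(230,240,300,300)),.014)),f(circ(j,blob(pink(s),(295,175,350,220)),.014)))
print('small',f(circ(i,blob(pink(p),(335,190,380,225)),.012)),f(circ(j,blob(pink(s),(335,265,375,295)),.012)))
g=cv2.cvtColor(p,cv2.COLOR_BGR2GRAY);gs=cv2.cvtColor(s,cv2.COLOR_BGR2GRAY)
k=lambda g,t:cv2.inRange(g,0,t)
print('potcap',f(circ(i,blob(k(g,60),(490,255,530,295)),.05)),f(circ(j,blob(k(gs,60),(212,365,250,398)),.05)))
print('pix bench',p[300,300],'plate',p[240,325],'slip',p[211,303])
A=cv2.resize(p[165:300,225:400],None,fx=3.4,fy=3.4,interpolation=2)
B=cv2.resize(p[195:245,125:175],None,fx=4,fy=4,interpolation=2)
C=cv2.resize(s[110:150,365:440],(0,0),fx=2.6,fy=2.6)
o=np.zeros((A.shape[0],800,3),np.uint8);o[:,:A.shape[1]]=A;o[:200,600:]=B[:,:200];o[220:220+C.shape[0],600:600+C.shape[1]]=C
cv2.imwrite('pics/crop0.png',o);print(A.shape)
E
```

```text
big [[377.7, 208.2], [82.2, 82.5], [16.0]] [[381.7, 197.0], [79.2, 81.0], [163.0]]
small [[525.0, -9.4], [50.2, 51.1], [67.0]] [[532.6, -18.4], [40.8, 46.4], [163.2]]
potcap [[359.8, -330.7], [39.6, 56.7], [14.0]] [[366.5, -346.0], [39.5, 45.8], [50.2]]
pix bench [148 147 144] plate [156 157 156] slip [143 148 148]
(459, 595, 3)
```

View pics/crop0.png

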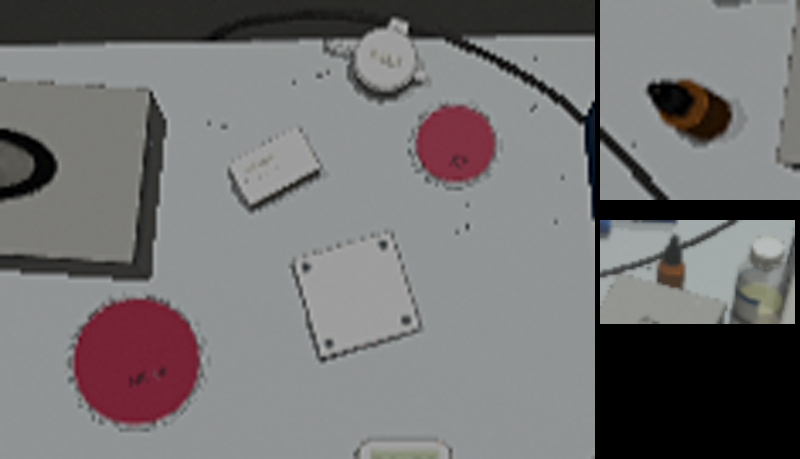

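The crop confirms them: the plate with four corner screws, a white slip box (274,167), the small dish (456,143), the tally counter with ring (385,60), and the amber dropper with pointed black cap in both views. The two views disagree by about 1 cm, so I check the depth and heights.

Run:
```python
from h import *
def pts(n):
    d=np.load(f'pics/{n}0.npy');i=ctrl.camera_info(n);K,R,t=[np.array(i[k],float) for k in('intrinsics','R','t')]
    v,u=np.mgrid[:480,:640];X=np.stack([(u-K[0,2])/K[0,0]*d,(v-K[1,2])/K[1,1]*d,d],-1)
    W=(X-t)@R; W[d==0]=np.nan; return W,-R.T@t
T,ct=pts('top');S,cs=pts('side');print('cams',ct,cs)
a=lambda W,v,u:np.round(np.nanmedian(W[v-3:v+4,u-3:u+4].reshape(-1,3),0)*1000,1)
for n,(v,u),(v2,u2) in[('plate',(251,330),(244,320)),('big',(272,265),(197,323)),('small',(207,358),(280,355)),('slip',(213,306),(234,362)),('pot',(274,512),(382,231)),('bench',(300,300),(230,290)),('drop',(223,149),(131,392))]:
    print(n,a(T,v,u),a(S,v2,u2))
# top contours by height
for n,(x0,x1,y0,y1),(z0,z1) in[('slip',(.45,.58,.03,.14),(.02,.035)),('pot',(.3,.42,-.4,-.27),(.035,.06)),('drop',(.4,.58,.38,.56),(.02,.09)),('plate',(.37,.49,-.02,.12),(.011,.022)),('small',(.47,.56,-.07,.05),(.006,.022)),('tally',(.55,.64,-.02,.07),(.012,.035))]:
  for c,W in(('T',T),('S',S)):
    m=(W[...,0]>x0)&(W[...,0]<x1)&(W[...,1]>y0)&(W[...,1]<y1)&(W[...,2]>z0)&(W[...,2]<z1)
    q=W[m][:,:2].astype(np.float32)*1000
    if len(q)>5: print(n,c,len(q),np.round(q.mean(0),1),[np.round(v,1) for v in cv2.minAreaRect(q)], 'z',np.round(np.percentile(W[m][:,2]*1000,[10,50,90]),1))
```

```text
cams [0.27114949 0.05401712 1.03854144] [ 0.69808546 -0.74724106  1.14851013]
plate [420.7  58.   15.2] [423.   52.3  15.5]
big [375.5 208.5   3.7] [380.7 206.3   3.4]
small [525.8  -8.8   3.8] [529.  -14.5   4.1]
slip [508.6 112.1  24.7] [512.1 103.4  25.1]
pot [ 360.7 -335.    50. ] [ 368.4 -346.4   49.8]
bench [ 3.108e+02  1.282e+02 -2.000e-01] [334.7  82.9  -1.8]
drop [487.1 471.   39.6] [497.1 466.3  34.2]
slip T 430 [521.2  97.5] [array([532.2,  82.7]), array([ 39.9, 139.1]), np.float64(39.1)] z [22.5 24.7 27.4]
slip S 313 [520.4  97.5] [array([524.2,  86.3]), array([ 99.6, 122.2]), np.float64(82.9)] z [21.4 24.6 27.8]
pot T 331 [ 360.5 -336.9] [array([ 360.8, -338.5]), array([41.3, 40.7]), np.float64(45.5)] z [45.2 49.2 51.5]
pot S 382 [ 365.4 -344. ] [array([ 364.7, -341.8]), array([40.6, 41.8]), np.float64(24.3)] z [44.7 49.5 52.4]
drop T 1080 [512.9 423.3] [array([472.4, 449.1]), array([145.8, 219.8]), np.float64(66.3)] z [36.7 77.8 81.3]
drop S 522 [516.9 424.9] [array([473.8, 444.2]), array([127.8, 221.8]), np.float64(63.1)] z [30.4 75.7 80.9]
plate T 919 [420.   59.8] [array([442.4,  67.2]), array([119. ,  71.7]), np.float64(18.3)] z [12.9 15.2 17.6]
plate S 669 [424.1  54.4] [array([444.8,  63.3]), array([116. ,  75.9]), np.float64(17.4)] z [12.4 15.1 18. ]
small T 104 [530.1  -5.3] [array([537.3,  -1.3]), array([87.5, 60. ]), np.float64(37.5)] z [ 6.2  7.7 13.3]
small S 104 [531.5 -12.5] [array([529.3, -12.7]), array([61.3, 60.1]), np.float64(4.0)] z [ 6.2  7.7 12.9]
tally T 342 [580.6  36.2] [array([573.2,  27.7]), array([84.8, 51. ]), np.float64(36.9)] z [17.7 24.2 27.1]
tally S 328 [585.4  29.4] [array([576.6,  26.5]), array([79.2, 51.2]), np.float64(33.5)] z [16.4 24.  27.4]
```

```bash
cat >> h.py <<'E'
def plan(x,y,z,ang=None):
    """tool-axes shift from the measured pose to a world TCP; ang = world angle (deg) of the closing line (tool y)"""
    s=ctrl.get_state();R=Ro.from_rotvec(s['tool_rot']);M=R.as_matrix()
    d=M.T@(np.array([x,y,z])-s['position'])
    cur=np.degrees(np.arctan2(M[1,1],M[0,1]))
    print('t %.2f pos %s cur closing %.1f tilt %.2f | shift tool mm %s'%(s['time'],np.round(s['position'],4),cur,np.degrees(np.arccos(-M[2,2])),np.round(d*1000,1)),end=' ')
    if ang is not None:
        t=(ang-cur+180)%360-180; print('| turn z',np.round(-t,1),'q7',round(s['joint_positions'][6],2),end=' ')
    print()
E
python3 - <<'E'
from h import *
i=ctrl.camera_info('wrist');s=ctrl.get_state();M=Ro.from_rotvec(s['tool_rot']).as_matrix()
c=-np.array(i['R']).T@i['t'];print('cam in tool',M.T@(c-s['position']),'optical axis in tool',M.T@np.array(i['R'])[2],'img x in tool',M.T@np.array(i['R'])[0],i['intrinsics'][0][0])
p,d=ctrl.get_image('wrist');cv2.imwrite('pics/w0.png',p)
plan(.44,.02,.45)
for n in('top','side'):
    d=np.load(f'pics/{n}0.npy');j=ctrl.camera_info(n);K,R,t=[np.array(j[k],float) for k in('intrinsics','R','t')]
    v,u=np.mgrid[:480,:640];W=(np.stack([(u-K[0,2])/K[0,0]*d,(v-K[1,2])/K[1,1]*d,d],-1)-t)@R
    W[d==0]=9
    for nm,(y0,y1) in(('glove',(-.35,-.05)),('wipes',(.1,.45))):
        m=(W[...,2]>.085)&(W[...,2]<.105)&(W[...,0]>.4)&(W[...,0]<.605)&(W[...,1]>y0)&(W[...,1]<y1)
        q=cv2.boxPoints(cv2.minAreaRect(W[m][:,:2].astype(np.float32)*1000));print(n,nm,q.round().tolist())
    m=(W[...,2]>.19)&(W[...,2]<.23)&(W[...,0]>.5)&(abs(W[...,1])<.3);print('sill x min',np.percentile(W[m][:,0],[1,5]))
E
```

```text
cam in tool [ 0.06896838  0.00126226 -0.16294545] optical axis in tool [-2.52626239e-01 -2.79223404e-04  9.67563903e-01] img x in tool [-9.20250581e-04  9.99999575e-01  4.83108588e-05] 363.39101918279795
t 0.15 pos [ 0.1912 -0.6208  0.2217] cur closing -72.9 tilt 0.08 | shift tool mm [ 426.4 -539.5 -227.5] 
top glove [[428.0, -106.0], [446.0, -360.0], [605.0, -349.0], [587.0, -95.0]]
top wipes [[453.0, 289.0], [493.0, 257.0], [628.0, 429.0], [588.0, 460.0]]
sill x min [0.62838683 0.63193352]
side glove [[431.0, -110.0], [448.0, -345.0], [562.0, -337.0], [546.0, -102.0]]
side wipes [[416.0, 220.0], [534.0, 188.0], [605.0, 449.0], [487.0, 481.0]]
sill x min [0.63164566 0.63597954]
```

View pics/w0.png

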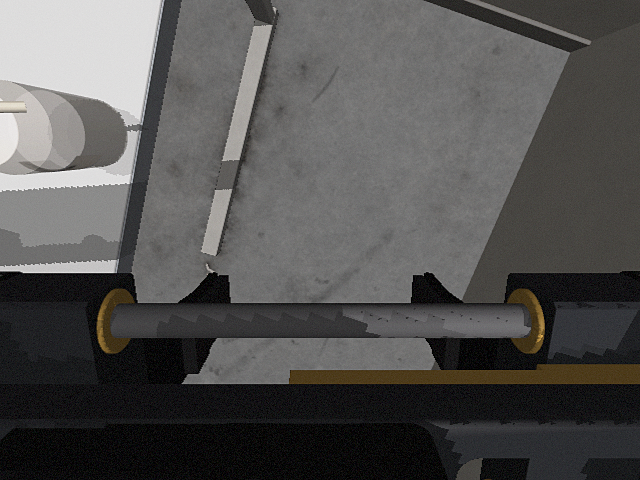

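```bash
python3 -m handwheel '[[0.087,0,0,-0.0625,0,0,0],[0.087,0,0,-0.0625,0,0,0],[0.087,0.0545,-0.0305,0,0,0,0],[0.087,0.0545,-0.0305,0,0,0,0],[0.087,0.0545,-0.0305,0,0,0,0],[0.087,0.0545,-0.0305,0,0,0,0],[0.087,0.0545,-0.0305,0,0,0,0],[0.087,0.0545,-0.0305,0,0,0,0],[0.087,0.014,-0.055,0,0,0,0],[0.087,0.014,-0.055,0,0,0,0],[0.087,0.014,-0.055,0,0,0,0],[0.087,0.014,-0.055,0,0,0,0]]' 20; python3 -m handwheel '[[0.087,0.014,-0.055,0,0,0,0],[0.087,0.014,-0.055,0,0,0,0],[0.087,0.014,-0.055,0,0,0,0],[0.087,0,0,0,0,0,0],[0.087,0,0,0,0,0,0]]'
python3 - <<'E'
from h import *
plan(.43,.05,.35,-45);i=ctrl.camera_info('wrist');p,d=ctrl.get_image('wrist');cv2.imwrite('pics/w1.png',p);np.savez('pics/w1',d=d,**i)
E
```

```text
time: 1.65
position: [0.4383, -0.1213, 0.3473]
tool_rot: [3.106, 0.468, -0.0]
ft_force: [0.8, -0.3, 1.4]
grip_width: 1.001
grip_force: 0.0
time: 2.28
position: [0.4302, 0.0461, 0.3474]
tool_rot: [3.106, 0.467, -0.001]
ft_force: [0.5, -0.3, -0.8]
grip_width: 0.998
grip_force: 0.0
t 2.27 pos [0.4302 0.0461 0.3474] cur closing -72.9 tilt 0.06 | shift tool mm [ 1.  -3.8 -2.6] | turn z -27.9 q7 -1.3
```

View pics/w1.png

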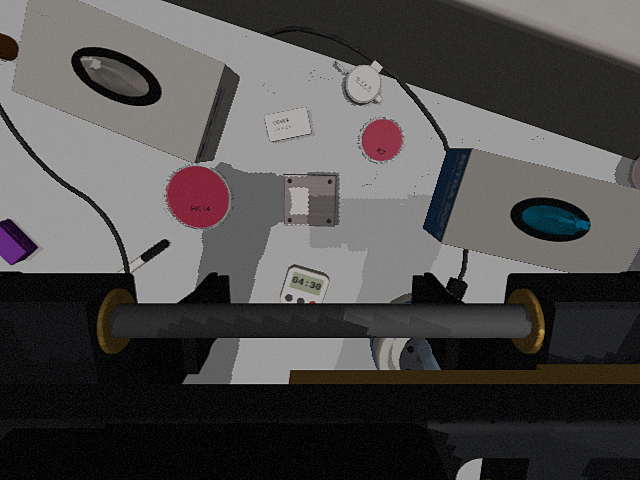

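The wrist view shows the plate at (311,200), big dish (199,197), small dish (382,140), slip box (289,124) and tally counter (362,84). All are clear of the fingers, so I measure here.

```bash
cat >> h.py <<'E'
def cloud(f):
    a=np.load(f);d=a['d'];K=a['intrinsics'];v,u=np.mgrid[:480,:640]
    W=(np.stack([(u-K[0,2])/K[0,0]*d,(v-K[1,2])/K[1,1]*d,d],-1)-a['t'])@a['R'];W[d==0]=9
    return W,{k:a[k] for k in('intrinsics','R','t')}
def region(W,seed,z0,z1,rad):
    """connected pixels near seed (u,v) with height in z0..z1"""
    m=((W[...,2]>z0)&(W[...,2]<z1)).astype(np.uint8)
    yy,xx=np.mgrid[:480,:640];m[np.hypot(xx-seed[0],yy-seed[1])>rad]=0
    m=cv2.morphologyEx(m,cv2.MORPH_OPEN,np.ones((3,3)))
    n,l=cv2.connectedComponents(m);return l==l[seed[1],seed[0]] if l[seed[1],seed[0]] else m>0
E
python3 - <<'E'
from h import *
W,i=cloud('pics/w1.npz');p=cv2.imread('pics/w1.png')
h=cv2.cvtColor(p,cv2.COLOR_BGR2HSV);pk=cv2.inRange(h,(160,100,60),(180,255,255))
f=lambda r:[[round(float(x),1) for x in np.atleast_1d(a)] for a in r]
print('big',f(circ(i,blob(pk,(150,150,240,240)),.004)),'small',f(circ(i,blob(pk,(350,110,410,165)),.004)))
for n,s,z,r in(('plate',(330,215),(.010,.02),45),('slip',(289,128),(.019,.032),40),('tally',(362,84),(.015,.032),40),('wipes',(180,60),(.085,.105),130),('glove',(480,180),(.085,.105),100)):
    m=region(W,s,*z,r);q=W[m]*1000
    print(n,m.sum(),np.round(np.median(q,0),1),f(cv2.minAreaRect(q[:,:2].astype(np.float32))))
    if n in('wipes','glove'):print(np.round(cv2.boxPoints(cv2.minAreaRect(q[:,:2].astype(np.float32)))).tolist())
print('bench z',np.median(W[200:240,255:275,2]))
E
```

```text
big [[379.4, 208.6], [84.8, 85.3], [38.2]] small [[527.8, -11.7], [52.6, 53.0], [114.4]]
plate 2234 [421.1  53.5  16.6] [[423.0, 56.7], [68.9, 68.0], [17.5]]
slip 1165 [509.7 112.3  26.5] [[509.5, 112.5], [33.0, 54.8], [28.1]]
tally 1240 [583.2  34.5  26.5] [[585.6, 35.6], [49.1, 46.4], [17.8]]
wipes 704 [498.1 278.8  95.2] [[500.7, 295.8], [61.1, 31.3], [79.8]]
[[480.0, 269.0], [511.0, 263.0], [521.0, 323.0], [491.0, 329.0]]
glove 8332 [ 496.8 -171.4   86.2] [[492.4, -174.7], [114.3, 142.2], [4.0]]
[[431.0, -108.0], [440.0, -250.0], [554.0, -242.0], [545.0, -100.0]]
bench z 0.0006874013435392011
```

```bash
python3 -m handwheel '[[0.08,0,0,0,0,0,-9.3],[0.08,0,0,0,0,0,-9.3],[0.08,0,0,0,0,0,-9.3],[0.08,0,0,0,0,0,0]]' 12 | tail -1; python3 -c "
from h import *
plan(.5235,-.0075,.12,-45)"
```

```text
grip_force: 0.0
t 2.83 pos [0.4304 0.0452 0.3472] cur closing -45.2 tilt 0.05 | shift tool mm [ 29.  103.2 227.1] | turn z -0.2 q7 -0.83
```

```bash
python3 -m handwheel '[[0.08,0.0145,0.0516,0.0275,0,0,0],[0.08,0.0145,0.0516,0.05,0,0,0],[0.08,0,0,0.05,0,0,0],[0.08,0,0,0.05,0,0,0],[0.08,0,0,0.05,0,0,0],[0.08,0,0,0.04,0,0,0],[0.08,0,0,0.03,0,0,0],[0.08,0,0,0,0,0,0]]' 12
python3 - <<'E'
from h import *
plan(.5235,-.0075,.004,-45);i=ctrl.camera_info('wrist');p,d=ctrl.get_image('wrist');cv2.imwrite('pics/w2.png',p)
E
```

```text
time: 3.82
position: [0.5146, -0.0028, 0.055]
tool_rot: [-2.902, -1.196, 0.008]
ft_force: [-0.3, 0.6, 0.9]
grip_width: 0.922
grip_force: 0.0
t 3.83 pos [ 0.5146 -0.0028  0.055 ] cur closing -45.2 tilt 0.34 | shift tool mm [ 3.2  9.9 50.9] | turn z -0.2 q7 -0.97
```

View pics/w2.png

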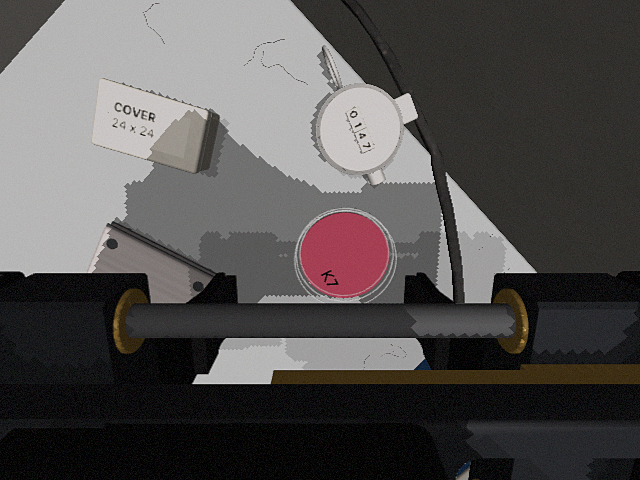

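The dish (345,255) lies between the fingers, and the tally counter and plate corner are clear. I go down.

```bash
python3 -m handwheel '[[0.08,0.0032,0.0099,0,0,0,0],[0.08,0,0,0.02,0,0,0],[0.08,0,0,0.015,0,0,0],[0.08,0,0,0.01,0,0,0],[0.08,0,0,0.004,0,0,0],[0.08,0,0,0,0,0,0]]' 12; python3 -c "
from h import *
plan(.5235,-.0075,.004,-45)"
```

```text
time: 4.62
position: [0.5262, -0.0065, 0.0084]
tool_rot: [-2.902, -1.203, 0.0]
ft_force: [-0.2, -0.4, -0.7]
grip_width: 0.919
grip_force: 0.0
t 4.62 pos [ 0.5262 -0.0065  0.0084] cur closing -45.0 tilt 0.01 | shift tool mm [-2.6 -1.2  4.4] | turn z 0.0 q7 -1.01
```

```bash
python3 -m handwheel '[[0.08,-0.0026,0,0.004,0,0,0],[0.055,0,0,0,0,0,0],[0.055,0,0,0,0,0,0],[0.055,0,0,0,0,0,0],[0.055,0,0,0,0,0,0],[0.055,0,0,0,0,0,0],[0.055,0,0,0,0,0,0]]' 10; python3 -c "
from h import *
plan(.4230,.0567,.10,-45)"
```

```text
time: 5.5
position: [0.5245, -0.0085, 0.0045]
tool_rot: [2.902, 1.203, 0.0]
ft_force: [-0.1, 0.2, 1.8]
grip_width: 0.687
grip_force: 10.0
t 5.50 pos [ 0.5245 -0.0085  0.0045] cur closing -45.0 tilt 0.02 | shift tool mm [ -25.6 -117.8  -95.5] | turn z 0.0 q7 -1.01
```

```bash
python3 -m handwheel '[[0.055,0,0,-0.02,0,0,0],[0.055,0,0,-0.04,0,0,0],[0.055,-0.0043,-0.0196,-0.02,0,0,0],[0.055,-0.0043,-0.0196,0,0,0,0],[0.055,-0.0043,-0.0196,0,0,0,0],[0.055,-0.0043,-0.0196,0,0,0,0],[0.055,-0.0043,-0.0196,0,0,0,0],[0.055,-0.0043,-0.0196,0,0,0,0],[0.055,0,0,0,0,0,0],[0.055,0,0,0,0,0,0]]'; python3 -c "
from h import *
plan(.4230,.0567,.0215,-45)"
```

```text
time: 6.75
position: [0.4239, 0.0561, 0.0852]
tool_rot: [2.901, 1.202, 0.002]
ft_force: [0.5, 0.1, -0.1]
grip_width: 0.686
grip_force: 10.0
t 6.75 pos [0.4239 0.0561 0.0852] cur closing -45.0 tilt 0.10 | shift tool mm [-0.3 -1.2 63.7] | turn z 0.0 q7 -0.96
```

```bash
python3 -m handwheel '[[0.055,0,-0.001,0.02,0,0,0],[0.055,0,0,0.02,0,0,0],[0.055,0,0,0.013,0,0,0],[0.055,0,0,0.007,0,0,0],[0.055,0,0,0.003,0,0,0],[0.055,0,0,0,0,0,0],[0.055,0,0,0,0,0,0]]'; python3 -c "
from h import *
plan(.4230,.0567,.0210,-45)"
```

```text
time: 7.62
position: [0.4227, 0.0572, 0.0218]
tool_rot: [2.902, 1.203, 0.001]
ft_force: [-0.6, 0.7, -0.1]
grip_width: 0.683
grip_force: 10.0
t 7.62 pos [0.4227 0.0572 0.0218] cur closing -45.0 tilt 0.06 | shift tool mm [-0.1  0.6  0.8] | turn z 0.0 q7 -1.05
```

```bash
python3 -m handwheel '[[0.055,0,0,0.001,0,0,0],[0.08,0,0,0,0,0,0],[0.08,0,0,0,0,0,0],[0.08,0,0,0,0,0,0],[0.08,0,0,-0.03,0,0,0],[0.08,0,0,-0.05,0,0,0],[0.08,0,0,-0.06,0,0,0],[0.08,0,0,-0.06,0,0,0],[0.08,0,0,-0.06,0,0,-10],[0.08,0,0,0,0,0,-10],[0.08,0,0,0,0,0,0]]'
python3 - <<'E'
from h import *
plan(.4995,.107,.2,27);i=ctrl.camera_info('wrist');p,d=ctrl.get_image('wrist');cv2.imwrite('pics/w3.png',p);np.savez('pics/w3',d=d,**i)
E
```

```text
time: 9.0
position: [0.4222, 0.0573, 0.2807]
tool_rot: [2.65, 1.686, 0.001]
ft_force: [0.4, -0.2, -0.4]
grip_width: 0.915
grip_force: 0.0
t 9.00 pos [0.4222 0.0573 0.2807] cur closing -25.1 tilt 0.05 | shift tool mm [77.8 48.8 80.8] | turn z -52.1 q7 -0.51
```

View pics/w3.png

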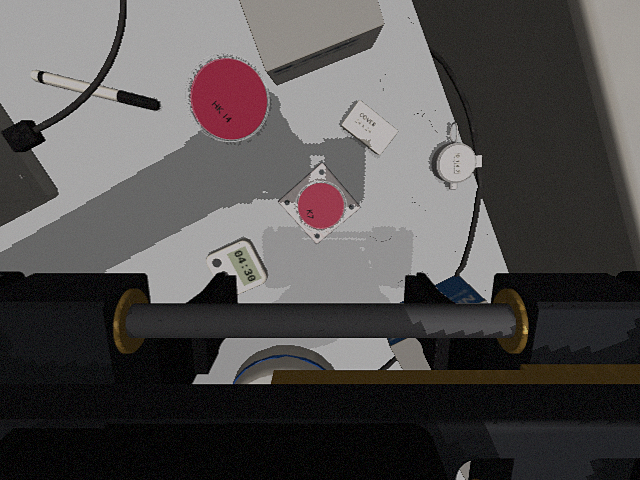

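```bash
python3 -m handwheel '[[0.055,0,0,0,0,0,-10.6],[0.055,0,0,0,0,0,-10.6],[0.055,0,0,0,0,0,-10.6],[0.055,0,0,0,0,0,-10.6],[0.055,0,0,0,0,0,-10.6],[0.055,0,0,0,0,0,0]]' 12|tail -1
python3 - <<'E'
from h import *
W,i=cloud('pics/w3.npz');p=cv2.imread('pics/w3.png')
h=cv2.cvtColor(p,cv2.COLOR_BGR2HSV);pk=cv2.inRange(h,(160,100,60),(180,255,255))
f=lambda r:[[round(float(x),1) for x in np.atleast_1d(a)] for a in r]
print('big',f(circ(i,blob(pk,(180,45,280,150)),.004)),'small',f(circ(i,blob(pk,(290,170,355,240)),.020)))
m=region(W,(371,125),.019,.032,40);q=W[m]*1000;print('slip',f(cv2.minAreaRect(q[:,:2].astype(np.float32))))
m=region(W,(345,208),.011,.021,45)|region(W,(295,205),.011,.021,45);q=W[m]*1000;print('plate',f(cv2.minAreaRect(q[:,:2].astype(np.float32))))
m=region(W,(310,20),.085,.105,90);q=W[m]*1000;print('wipes',np.round(cv2.boxPoints(cv2.minAreaRect(q[:,:2].astype(np.float32)))).tolist())
plan(.505,.110,.08,28)
E
```

```text
grip_force: 0.0
big [[379.4, 208.5], [84.9, 85.4], [38.8]] small [[423.5, 56.4], [52.7, 52.9], [121.8]]
slip [[509.5, 112.7], [33.1, 55.1], [28.3]]
plate [[422.4, 58.2], [70.5, 70.4], [15.8]]
wipes [[0.0, 0.0], [0.0, 0.0], [0.0, 0.0], [0.0, 0.0]]
t 9.80 pos [0.4216 0.0572 0.2793] cur closing 27.8 tilt 0.13 | shift tool mm [  7.6  98.8 199.1] | turn z -0.2 q7 0.39
```

The dish sits at (423.5, 56.4) mm, about 1–2 mm from the plate's centre. Next is the slip box.

```bash
python3 -m handwheel '[[0.055,0.002,0.025,0.02,0,0,0],[0.055,0.002,0.025,0.04,0,0,0],[0.055,0.002,0.025,0.045,0,0,0],[0.055,0.0016,0.0238,0.045,0,0,0],[0.055,0,0,0.045,0,0,0],[0.055,0,0,0,0,0,0],[0.055,0,0,0,0,0,0]]' 12
python3 - <<'E'
from h import *
plan(.505,.110,.006,28);i=ctrl.camera_info('wrist');p,d=ctrl.get_image('wrist');cv2.imwrite('pics/w4.png',p)
E
```

```text
time: 10.68
position: [0.5065, 0.1104, 0.0867]
tool_rot: [1.62, 2.69, 0.001]
ft_force: [0.3, -0.0, -0.2]
grip_width: 0.631
grip_force: 0.0
t 10.68 pos [0.5065 0.1104 0.0867] cur closing 27.9 tilt 0.08 | shift tool mm [ 0.4 -1.6 80.7] | turn z -0.1 q7 0.11
```

View pics/w4.png

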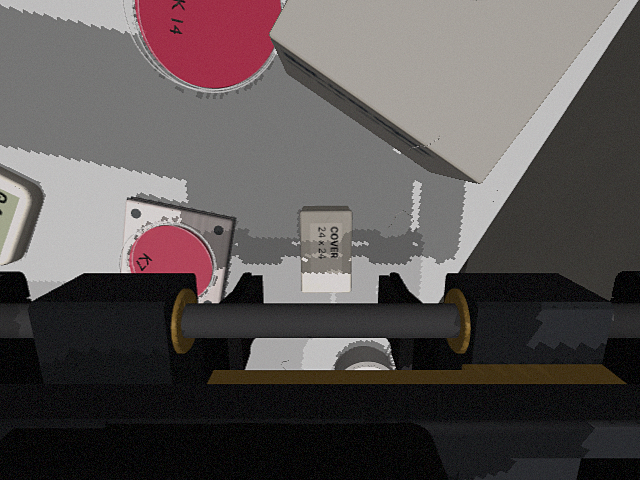

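The slip box (326,248) is square between the fingers. I descend 80 mm and grip.

```bash
python3 -m handwheel '[[0.055,0,-0.001,0.02,0,0,0],[0.055,0,0,0.025,0,0,0],[0.055,0,0,0.02,0,0,0],[0.055,0,0,0.01,0,0,0],[0.055,0,0,0.005,0,0,0],[0.055,0,0,0,0,0,0],[0.028,0,0,0,0,0,0],[0.028,0,0,0,0,0,0],[0.028,0,0,0,0,0,0],[0.028,0,0,0,0,0,0],[0.028,0,0,0,0,0,0]]' 10; python3 -c "
from h import *
plan(.4230,.0567,.12,28)"
```

```text
time: 12.1
position: [0.5055, 0.11, 0.0058]
tool_rot: [1.617, 2.692, 0.001]
ft_force: [0.6, 0.5, 2.6]
grip_width: 0.375
grip_force: 10.0
t 12.10 pos [0.5055 0.11   0.0058] cur closing 28.0 tilt 0.07 | shift tool mm [  -8.3  -97.8 -114.3] | turn z 0.0 q7 0.04
```

```bash
python3 -m handwheel '[[0.028,0,0,-0.03,0,0,0],[0.028,0,0,-0.05,0,0,0],[0.028,0,0,-0.03,0,0,0],[0.028,-0.0016,-0.0195,0,0,0,0],[0.028,-0.0016,-0.0195,0,0,0,0],[0.028,-0.0016,-0.0195,0,0,0,0],[0.028,-0.0016,-0.0195,0,0,0,0],[0.028,-0.0016,-0.0195,0,0,0,0],[0.028,0,0,0.02,0,0,0],[0.028,0,0,0.02,0,0,0],[0.028,0,0,0,0,0,0],[0.028,0,0,0,0,0,0]]'; python3 -c "
from h import *
plan(.4234,.0566,.0363,28)"
```

```text
time: 13.6
position: [0.4227, 0.0571, 0.0758]
tool_rot: [-1.617, -2.693, -0.0]
ft_force: [-0.5, -0.3, -0.7]
grip_width: 0.378
grip_force: 10.0
t 13.60 pos [0.4227 0.0571 0.0758] cur closing 28.0 tilt 0.00 | shift tool mm [-0.7  0.4 39.5] | turn z 0.0 q7 0.3
```

```bash
python3 -m handwheel '[[0.028,0,0,0.02,0,0,0],[0.028,0,0,0.012,0,0,0],[0.028,0,0,0.005,0,0,0],[0.028,0,0,0.0015,0,0,0],[0.028,0,0,0,0,0,0],[0.028,0,0,0,0,0,0]]'; python3 -c "
from h import *
plan(.4234,.0566,.0360,28)"
```

```text
time: 14.35
position: [0.423, 0.0569, 0.0373]
tool_rot: [1.617, 2.693, 0.0]
ft_force: [-0.0, 0.7, -0.4]
grip_width: 0.378
grip_force: 10.0
t 14.35 pos [0.423  0.0569 0.0373] cur closing 28.0 tilt 0.04 | shift tool mm [-0.5  0.2  1.3] | turn z 0.0 q7 0.25
```

```bash
python3 -m handwheel '[[0.028,0,0,0.001,0,0,0],[0.055,0,0,0,0,0,0],[0.055,0,0,0,0,0,0],[0.055,0,0,0,0,0,0],[0.055,0,0,-0.03,0,0,0],[0.055,0,0,-0.05,0,0,0],[0.055,0,0,-0.06,0,0,0],[0.055,0,0,-0.06,0,0,0],[0.055,0,0,-0.06,0,0,0],[0.055,0,0,0,0,0,9],[0.055,0,0,0,0,0,9.5],[0.055,0,0,0,0,0,9.5]]'|tail -1; python3 -c "
from h import *
plan(.45,.36,.32,0)"
```

```text
grip_force: 0.0
t 15.85 pos [0.4226 0.0571 0.2961] cur closing -0.3 tilt 0.03 | shift tool mm [303.1  25.9 -24. ] | turn z -0.3 q7 -0.07
```

```bash
python3 -m handwheel '[[0.055,0.05,0.0043,-0.024,0,0,0],[0.055,0.05,0.0043,0,0,0,0],[0.055,0.05,0.0043,0,0,0,0],[0.055,0.05,0.0043,0,0,0,0],[0.055,0.05,0.0043,0,0,0,0],[0.055,0.05,0.0043,0,0,0,0],[0.055,0,0,0,0,0,0],[0.055,0,0,0,0,0,0]]'|tail -1
python3 - <<'E'
from h import *
plan(.49,.47,.2,0);i=ctrl.camera_info('wrist');p,d=ctrl.get_image('wrist');cv2.imwrite('pics/w5.png',p);np.savez('pics/w5',d=d,**i)
E
```

```text
grip_force: 0.0
t 16.85 pos [0.4483 0.3565 0.3195] cur closing 0.0 tilt 0.06 | shift tool mm [113.6  41.8 119.4] | turn z 0.0 q7 -0.88
```

View pics/w5.png

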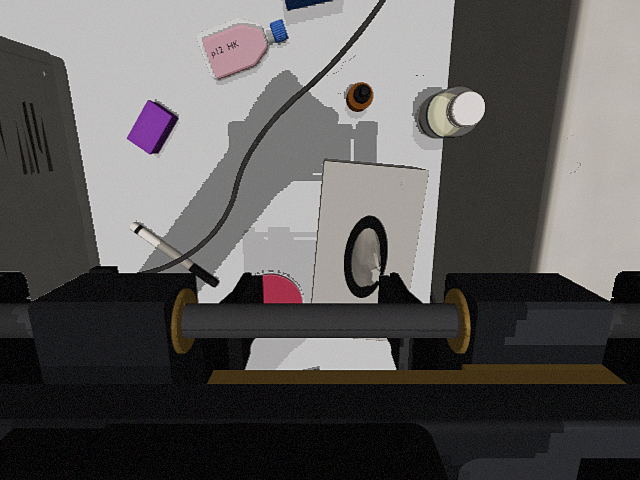

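The picture shows the dropper at (360,96), the white-capped vial at (450,112) and the wipes box edge near row 165. I measure all three, since the gripper's body must fit between them.

Run:
```python
from h import *
W,i=cloud('pics/w5.npz');p=cv2.imread('pics/w5.png')
h=cv2.cvtColor(p,cv2.COLOR_BGR2HSV);am=cv2.inRange(h,(5,120,40),(20,255,255))
c=blob(am,(335,70,385,120));q=cv2.minEnclosingCircle(c.astype(np.float32));print('amber px',q)
for n,(u0,v0,u1,v1) in(('drop',(335,70,385,120)),('vial',(410,80,495,145)),('wipes',(310,150,435,260))):
    q=W[v0:v1,u0:u1].reshape(-1,3)*1000
    for z0,z1 in(((8,30),(32,48),(66,85)) if n=='drop' else ((15,60),(60,88),(88,140))):
        k=q[(q[:,2]>z0)&(q[:,2]<z1)]
        if len(k)>4:print(n,z0,z1,len(k),np.round(np.percentile(k,[3,50,97],0)).tolist())
cp=cv2.inRange(h,(0,0,0),(180,255,45));b=blob(cp,(348,78,376,104));print('cap px',b.mean(0),'at z60',ray(i,b.mean(0),.06))
m=cv2.minEnclosingCircle(c.astype(np.float32))[0]
for z in(.0,.02,.04):print(z,ray(i,m,z).round(4))
```

```text
amber px ((359.30596923828125, 96.8880615234375), 15.010104179382324)
drop 8 30 52 [[480.0, 465.0, 9.0], [485.0, 469.0, 20.0], [500.0, 483.0, 29.0]]
drop 32 48 287 [[481.0, 466.0, 35.0], [490.0, 475.0, 42.0], [508.0, 492.0, 46.0]]
drop 66 85 79 [[490.0, 475.0, 68.0], [494.0, 479.0, 78.0], [498.0, 482.0, 80.0]]
vial 15 60 449 [[567.0, 434.0, 17.0], [570.0, 453.0, 40.0], [586.0, 479.0, 59.0]]
vial 60 88 1143 [[567.0, 435.0, 63.0], [578.0, 454.0, 81.0], [606.0, 482.0, 86.0]]
vial 88 140 1138 [[577.0, 444.0, 96.0], [590.0, 458.0, 108.0], [606.0, 473.0, 110.0]]
wipes 15 60 167 [[443.0, 303.0, 17.0], [491.0, 402.0, 40.0], [562.0, 408.0, 59.0]]
wipes 60 88 9238 [[451.0, 301.0, 79.0], [504.0, 356.0, 81.0], [559.0, 402.0, 83.0]]
wipes 88 140 560 [[488.0, 304.0, 89.0], [500.0, 316.0, 101.0], [511.0, 328.0, 121.0]]
cap px [361.43137255  93.64705882] at z60 [[0.49347115 0.47847451 0.06      ]]
0.0 [[0.4973 0.4824 0.    ]]
0.02 [[0.4953 0.48   0.02  ]]
0.04 [[0.4933 0.4776 0.04  ]]
```

Run:
```python
from h import *
W,i=cloud('pics/w5.npz');p=cv2.imread('pics/w5.png')
for d in(-40,-47,-55):
    for s in(-10,10):
        X=np.array([476.2+d*.891-s*.454,474.4+d*.454+s*.891,5])/1000;print(d,s,X.round(3),proj(i,X).round())
h=cv2.cvtColor(p,cv2.COLOR_BGR2HSV)
for v in(70,90,110,130,150,170):
    r=np.where(h[v,225:345,2]<70)[0]+225
    if len(r):print('dark',v,r.min(),r.max(),ray(i,[r.mean(),v],.003)[0].round(3),W[v,int(r.mean())].round(3))
plan(.4762,.4744,.2,27)
```

```text
-40 -10 [0.445 0.447 0.005] [317. 126.]
-40 10 [0.436 0.465 0.005] [310. 111.]
-47 -10 [0.439 0.444 0.005] [312. 129.]
-47 10 [0.43  0.462 0.005] [305. 114.]
-55 -10 [0.432 0.441 0.005] [307. 132.]
-55 10 [0.423 0.458 0.005] [299. 117.]
dark 70 322 328 [0.455 0.513 0.003] [0.454 0.512 0.008]
dark 90 300 307 [0.428 0.49  0.003] [0.428 0.489 0.007]
dark 110 278 286 [0.401 0.467 0.003] [0.402 0.466 0.008]
dark 130 261 267 [0.378 0.443 0.003] [0.379 0.443 0.009]
dark 150 248 254 [0.36  0.418 0.003] [0.361 0.418 0.009]
dark 170 239 243 [0.346 0.393 0.003] [0.347 0.393 0.007]
t 16.90 pos [0.4488 0.3557 0.3198] cur closing -0.1 tilt 0.07 | shift tool mm [118.8  27.2 119.7] | turn z -27.1 q7 -0.88
```

```bash
python3 -m handwheel '[[0.08,0.025,0.006,0.02,0,0,0],[0.08,0.03,0.007,0.03,0,0,0],[0.08,0.03,0.007,0.03,0,0,0],[0.08,0.03,0.007,0.02,0,0,0],[0.08,0,0,0,0,0,-9],[0.08,0,0,0,0,0,-9],[0.08,0,0,0,0,0,-9],[0.08,0,0,0,0,0,0],[0.08,0,0,0,0,0,0]]' 12|tail -1
python3 - <<'E'
from h import *
plan(.4762,.4744,.008,27);i=ctrl.camera_info('wrist');p,d=ctrl.get_image('wrist');cv2.imwrite('pics/w6.png',p)
E
```

```text
grip_force: 0.0
t 18.02 pos [0.4762 0.4707 0.2203] cur closing 26.8 tilt 0.08 | shift tool mm [  3.5   1.4 212.3] | turn z -0.2 q7 -0.67
```

View pics/w6.png

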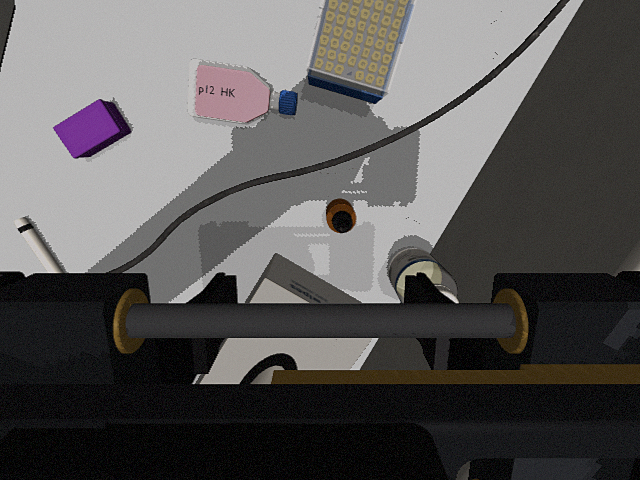

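The dropper (341,215) is right of centre between the fingers, as intended. The vial (422,275) is beyond the gripper's right side. I descend in stages.

```bash
python3 -m handwheel '[[0.08,0.0035,0.001,0.03,0,0,0],[0.08,0,0,0.04,0,0,0],[0.08,0,0,0.035,0,0,0],[0.08,0,0,0.02,0,0,0],[0.08,0,0,0,0,0,0],[0.08,0,0,0,0,0,0]]'|tail -1
python3 - <<'E'
from h import *
plan(.4762,.4744,.008,27);i=ctrl.camera_info('wrist');p,d=ctrl.get_image('wrist')
print('expected drop px',proj(i,[.494,.479,.04]),'vial cap',proj(i,[.590,.458,.11]));cv2.imwrite('pics/w7.png',p)
h=cv2.cvtColor(p,cv2.COLOR_BGR2HSV);am=cv2.inRange(h,(5,120,40),(20,255,255))
c=blob(am,(250,100,450,300));b=c;print('amber',b.min(0),b.max(0));m=(b.min(0)+b.max(0))/2;print(ray(i,m,.03))
E
```

```text
grip_force: 0.0
t 18.82 pos [0.4751 0.4764 0.0965] cur closing 27.0 tilt 0.13 | shift tool mm [-2.4 -0.1 88.5] | turn z -0.0 q7 -0.73 
expected drop px [348.70690003 265.79824111] vial cap [511.4632884  430.82446254]
amber [326. 231.] [371. 283.]
[[0.49328315 0.48172214 0.03      ]]
```

```bash
python3 -m handwheel '[[0.08,-0.001,0,0.02,0,0,0],[0.08,0,0,0.03,0,0,0],[0.08,0,0,0.02,0,0,0],[0.08,0,0,0.01,0,0,0],[0.08,0,0,0.006,0,0,0],[0.08,0,0,0,0,0,0],[0.08,0,0,0,0,0,0]]'; python3 -c "
from h import *
plan(.4762,.4744,.008,27)"
```

```text
time: 19.75
position: [0.4754, 0.4752, 0.0097]
tool_rot: [1.641, 2.679, 0.002]
ft_force: [-0.0, 0.3, 0.2]
grip_width: 0.917
grip_force: 0.0
t 19.75 pos [0.4754 0.4752 0.0097] cur closing 27.0 tilt 0.07 | shift tool mm [-1.1  0.4  1.7] | turn z 0.0 q7 -0.77
```

```bash
python3 -m handwheel '[[0.075,-0.001,0,0,0,0,0],[0.070,0,0,0,0,0,0],[0.066,0,0,0,0,0,0],[0.062,0,0,0,0,0,0],[0.058,0,0,0,0,0,0],[0.054,0,0,0,0,0,0],[0.050,0,0,0,0,0,0],[0.046,0,0,0,0,0,0],[0.042,0,0,0,0,0,0],[0.038,0,0,0,0,0,0],[0.034,0,0,0,0,0,0],[0.030,0,0,0,0,0,0]]' 10 >/dev/null; python3 -m handwheel '[[0.027,0,0,0,0,0,0],[0.024,0,0,0,0,0,0],[0.024,0,0,0,0,0,0],[0.024,0,0,0,0,0,0]]' 10
python3 - <<'E'
from h import *
plan(.4762,.4744,.2,27)
i=ctrl.camera_info('wrist');p,d=ctrl.get_image('wrist')
h=cv2.cvtColor(p,cv2.COLOR_BGR2HSV);am=cv2.inRange(h,(5,120,40),(20,255,255))
c=blob(am,(230,150,450,460));print('amber',c.min(0),c.max(0));cv2.imwrite('pics/w8.png',p)
E
```

```text
time: 21.75
position: [0.4755, 0.4737, 0.0088]
tool_rot: [1.641, 2.679, -0.0]
ft_force: [1.2, 0.4, 1.6]
grip_width: 0.33
grip_force: 10.0
t 21.75 pos [0.4755 0.4737 0.0088] cur closing 27.0 tilt 0.01 | shift tool mm [   0.3    0.9 -191.2] | turn z 0.0 q7 -0.77 
amber [230. 364.] [449. 383.]
```

View pics/w8.png

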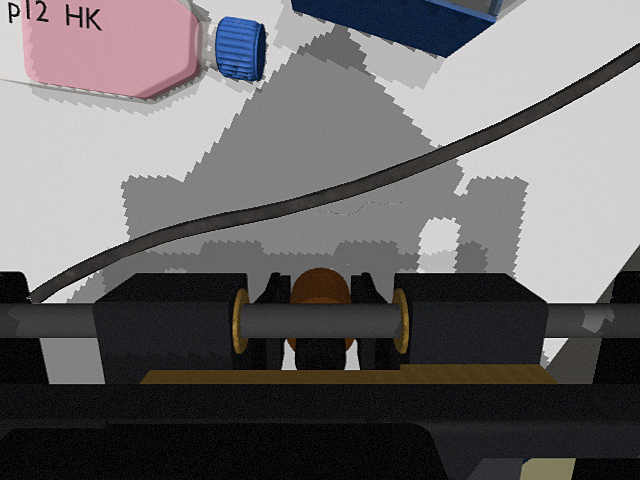

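The dropper is held upright between the pads at (320,310). I lift it and carry it above the wipes box.

```bash
python3 -m handwheel '[[0.024,0,0,-0.02,0,0,0],[0.024,0,0,-0.04,0,0,0],[0.024,0,0,-0.05,0,0,0],[0.024,0,0,-0.05,0,0,0],[0.024,0,0,-0.05,0,0,0],[0.024,0,0,-0.03,0,0,0],[0.024,0,0,0,0,0,5],[0.024,0,0,0,0,0,5.5],[0.024,0,0,0,0,0,0]]' 15; python3 -c "
from h import *
plan(.4003,.1354,.2,16.5)"
```

```text
time: 22.92
position: [0.4751, 0.4739, 0.2501]
tool_rot: [1.877, 2.519, 0.001]
ft_force: [0.1, -0.3, -0.8]
grip_width: 0.328
grip_force: 15.0
t 22.93 pos [0.4751 0.4739 0.2501] cur closing 16.6 tilt 0.05 | shift tool mm [-303.  -168.5   49.9] | turn z 0.1 q7 -0.83
```

```bash
python3 -m handwheel '[[0.024,-0.025,-0.014,0,0,0,0],[0.024,-0.038,-0.0211,0,0,0,0],[0.024,-0.04,-0.0222,0,0,0,0],[0.024,-0.04,-0.0222,0,0,0,0],[0.024,-0.04,-0.0222,0,0,0,0],[0.024,-0.04,-0.0222,0,0,0,0],[0.024,-0.04,-0.0222,0,0,0,0],[0.024,-0.04,-0.0222,0,0,0,0],[0.024,0,0,0.04,0,0,0],[0.024,0,0,0.04,0,0,0],[0.024,0,0,0,0,0,0],[0.024,0,0,0,0,0,0]]'
python3 - <<'E'
from h import *
plan(.4003,.1354,.0095,16.5);p,d=ctrl.get_image('wrist');cv2.imwrite('pics/w9.png',p)
E
```

```text
time: 24.42
position: [0.401, 0.136, 0.1703]
tool_rot: [1.876, 2.518, 0.001]
ft_force: [0.2, 0.7, -0.5]
grip_width: 0.33
grip_force: 15.0
t 24.43 pos [0.401  0.136  0.1703] cur closing 16.6 tilt 0.08 | shift tool mm [ -0.4  -1.1 160.8] | turn z 0.1 q7 0.08
```

View pics/w9.png

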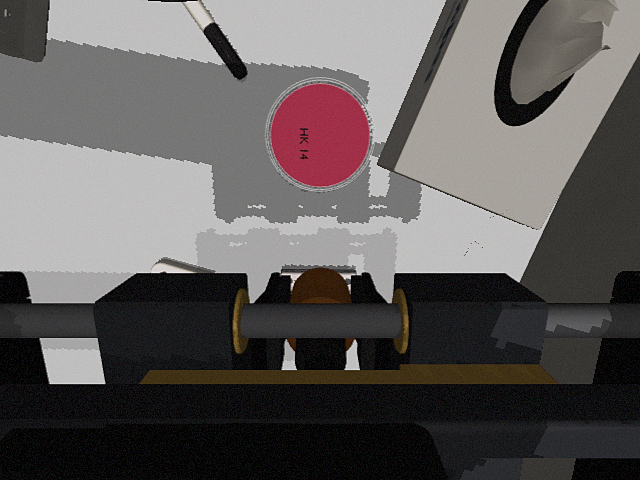

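The wipes box edge, with its corner at (380,165), comes close to the gripper's right end at this angle. I turn the fingers to world x, which clears it.

```bash
python3 -m handwheel '[[0.024,0,0,0,0,0,8.3],[0.024,0,0,0,0,0,8.3],[0.024,0,0,0.04,0,0,0],[0.024,0,0,0.04,0,0,0],[0.024,0,0,0.03,0,0,0],[0.024,0,0,0,0,0,0],[0.024,0,0,0,0,0,0]]'|tail -1
python3 - <<'E'
from h import *
i={k:np.array(v) for k,v in ctrl.camera_info('wrist').items()}
plan(.401,.1355,.0095,0)
E
```

```text
grip_force: 15.0
t 25.35 pos [0.4018 0.1359 0.0606] cur closing -0.1 tilt 0.14 | shift tool mm [-0.4 -1.  51.1] | turn z -0.1 q7 -0.43
```

```bash
python3 -m handwheel '[[0.024,0,-0.001,0.015,0,0,0],[0.024,0,0,0.018,0,0,0],[0.024,0,0,0.01,0,0,0],[0.024,0,0,0.005,0,0,0],[0.024,0,0,0.002,0,0,0],[0.024,0,0,0,0,0,0],[0.024,0,0,0,0,0,0]]'; python3 -c "
from h import *
plan(.401,.1355,.0090,0)"
```

```text
time: 26.22
position: [0.3996, 0.1354, 0.0092]
tool_rot: [2.223, 2.219, 0.0]
ft_force: [-0.3, 0.0, -0.5]
grip_width: 0.325
grip_force: 15.0
t 26.23 pos [0.3996 0.1354 0.0092] cur closing -0.1 tilt 0.04 | shift tool mm [0.1 1.4 0.2] | turn z -0.1 q7 -0.59
```

```bash
python3 -m handwheel '[[0.024,0,0,0.0005,0,0,0],[0.032,0,0,0,0,0,0],[0.04,0,0,0,0,0,0],[0.05,0,0,0,0,0,0],[0.05,0,0,0,0,0,0],[0.05,0,0,-0.02,0,0,0],[0.05,0,0,-0.04,0,0,0],[0.05,0,0,-0.05,0,0,0],[0.05,0,0,-0.06,0,0,0],[0.06,0,0,-0.06,0,0,0],[0.07,0,0,-0.06,0,0,0],[0.07,0,0,0,0,0,10]]'|tail -1;  python3 -m handwheel '[[0.07,0,0,0,0,0,10],[0.07,0,0,0,0,0,10],[0.07,0,0,0,0,0,10],[0.07,0,0,0,0,0,10],[0.07,0,0,0,0,0,10],[0.07,0,0,0,0,0,10],[0.07,0,0,0,0,0,10],[0.07,0,0,0,0,0,10],[0.07,0,0,0,0,0,0]]'
python3 - <<'E'
from h import *
plan(.45,-.14,.32,-90);plan(.33,-.345,.32,-90)
i=ctrl.camera_info('wrist');p,d=ctrl.get_image('wrist');cv2.imwrite('pics/w10.png',p);np.savez('pics/w10',d=d,**i)
E
```

```text
grip_force: 0.0
time: 28.85
position: [0.3992, 0.1355, 0.2983]
tool_rot: [3.141, 0.001, -0.0]
ft_force: [-0.5, 0.6, -0.3]
grip_width: 0.805
grip_force: 0.0
t 28.85 pos [0.3992 0.1355 0.2983] cur closing -90.0 tilt 0.02 | shift tool mm [ 50.6 275.6 -21.7] | turn z 0.0 q7 -1.7 
t 28.85 pos [0.3992 0.1355 0.2983] cur closing -90.0 tilt 0.02 | shift tool mm [-69.6 480.5 -21.6] | turn z 0.0 q7 -1.7
```

```bash
python3 -m handwheel '[[0.07,0.01,0.055,-0.02,0,0,0],[0.07,0.01,0.055,0,0,0,0],[0.07,0.01,0.055,0,0,0,0],[0.07,0.01,0.055,0,0,0,0],[0.07,0.01,0.055,0,0,0,0],[0.07,-0.03,0.05,0,0,0,0],[0.07,-0.03,0.05,0,0,0,0],[0.07,-0.03,0.05,0,0,0,0],[0.07,-0.03,0.05,0,0,0,0],[0.07,0,0,0,0,0,0],[0.07,0,0,0,0,0,0]]'|tail -1
python3 - <<'E'
from h import *
plan(.364,-.341,.12,-90)
i=ctrl.camera_info('wrist');p,d=ctrl.get_image('wrist');cv2.imwrite('pics/w11.png',p);np.savez('pics/w11',d=d,**i)
print('pot px',proj(i,[.364,-.341,.05]))
E
```

```text
grip_force: 0.0
t 30.27 pos [ 0.3291 -0.3389  0.3182] cur closing -90.0 tilt 0.06 | shift tool mm [ 34.9   2.3 198.2] | turn z 0.0 q7 -0.8 
pot px [321.33422052 176.05876219]
```

View pics/w11.png

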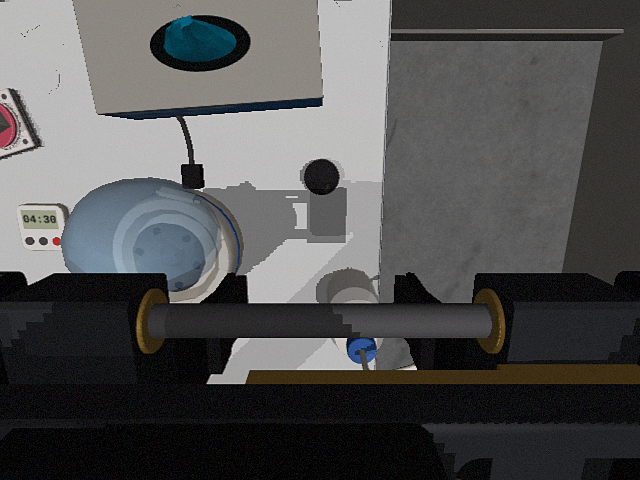

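The pot's black cap is at (321,176), as predicted. I check the clearance of the gripper's body there.

Run:
```python
from h import *
W,i=cloud('pics/w11.npz');q=W[:270].reshape(-1,3)*1000
pot=q[(abs(q[:,0]-364)<35)&(abs(q[:,1]+341)<35)&(q[:,2]>44)&(q[:,2]<56)];print('pot',len(pot),cv2.minAreaRect(pot[:,:2].astype(np.float32)),np.median(pot[:,2]))
k=q[(q[:,0]>310)&(q[:,0]<420)&(q[:,1]>-450)&(q[:,1]<-200)&(q[:,2]>58)&(q[:,2]<250)];print(len(k),k.min(0) if len(k) else'',k.max(0) if len(k) else '')
k=q[(q[:,0]>200)&(q[:,0]<420)&(q[:,1]>-300)&(q[:,1]<-100)&(q[:,2]>50)&(q[:,2]<250)];print('centrif min y',np.percentile(k[:,1],[0,2]),'at x',k[k[:,1].argmin()],'max x',k[k[:,0].argmax()])
W5,_=cloud('pics/w10.npz')
```

```text
pot 993 ((363.2275085449219, -341.19622802734375), (40.6195182800293, 41.26348876953125), 0.49402326345443726) 50.86607340321769
3229 [ 310.02102499 -240.69990585   58.053085  ] [ 358.86612317 -200.01434166  194.6996213 ]
centrif min y [-240.69990585 -237.01917218] at x [ 312.05472978 -240.69990585  132.48672234] max x [ 367.51531684 -165.79455402  105.59484933]
```

```bash
python3 -m handwheel '[[0.08,0.017,0.005,0.03,0,0,0],[0.08,0.0175,0.005,0.05,0,0,0],[0.08,0,0,0.06,0,0,0],[0.08,0,0,0.05,0,0,0],[0.08,0,0,0.03,0,0,0],[0.08,0,0,0,0,0,0],[0.08,0,0,0,0,0,0]]' 12|tail -1
python3 - <<'E'
from h import *
plan(.3635,-.349,.012,-90)
i=ctrl.camera_info('wrist');p,d=ctrl.get_image('wrist');cv2.imwrite('pics/w12.png',p)
E
```

```text
grip_force: 0.0
t 31.20 pos [ 0.3646 -0.3496  0.1   ] cur closing -90.0 tilt 0.14 | shift tool mm [-1.3 -0.7 88. ] | turn z 0.0 q7 -0.9
```

View pics/w12.png

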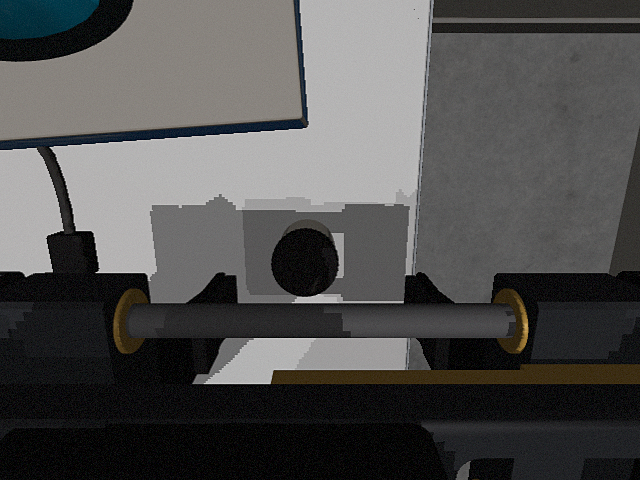

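The pot (305,262) is within the opening and the space around it is clear. I descend and close slowly.

```bash
python3 -m handwheel '[[0.08,-0.001,0,0.02,0,0,0],[0.08,0,0,0.03,0,0,0],[0.08,0,0,0.02,0,0,0],[0.08,0,0,0.01,0,0,0],[0.08,0,0,0.006,0,0,0],[0.08,0,0,0,0,0,0],[0.07,0,0,0,0,0,0],[0.062,0,0,0,0,0,0],[0.056,0,0,0,0,0,0],[0.050,0,0,0,0,0,0],[0.045,0,0,0,0,0,0],[0.037,0,0,0,0,0,0]]' 12 | head -2;  python3 -m handwheel '[[0.037,0,0,0,0,0,0],[0.037,0,0,0,0,0,0],[0.037,0,0,0,0,0,0]]' 15
python3 - <<'E'
from h import *
plan(.3635,-.349,.3,-90)
W,i=cloud('pics/w1.npz')
for f in('w1','w11','w3'):
    W,_=cloud(f'pics/{f}.npz');q=W[:262].reshape(-1,3)*1000
    k=q[(q[:,0]>330)&(q[:,0]<560)&(q[:,1]>-110)&(q[:,1]<30)&(q[:,2]>60)&(q[:,2]<240)];print(f,len(k),np.percentile(k,[1,50,99],0).round().tolist() if len(k) else '')
E
```

```text
time: 32.75
position: [0.3621, -0.3494, 0.0124]
time: 33.12
position: [0.3621, -0.3495, 0.0124]
tool_rot: [3.142, -0.002, -0.0]
ft_force: [-0.1, 1.3, 0.8]
grip_width: 0.481
grip_force: 15.0
t 33.12 pos [ 0.3621 -0.3495  0.0124] cur closing -90.1 tilt 0.00 | shift tool mm [   1.4   -0.5 -287.6] | turn z -0.1 q7 -0.95 
w1 1304 [[432.0, -110.0, 60.0], [498.0, -105.0, 82.0], [544.0, -100.0, 88.0]]
w11 561 [[434.0, -110.0, 84.0], [501.0, -108.0, 86.0], [534.0, -102.0, 88.0]]
w3 0
```

```bash
python3 -m handwheel '[[0.037,0,0,-0.02,0,0,0],[0.037,0,0,-0.04,0,0,0],[0.037,0,0,-0.06,0,0,0],[0.037,0,0,-0.06,0,0,0],[0.037,0,0,-0.06,0,0,0],[0.037,0,0,-0.05,0,0,0],[0.037,0.018,-0.04,0,0,0,0],[0.037,0.018,-0.04,0,0,0,0],[0.037,0.018,-0.04,0,0,0,0],[0.037,0.018,-0.04,0,0,0,0],[0.037,0.01,-0.045,0,0,0,0],[0.037,0,-0.045,0,0,0,0]]'|tail -2; python3 -m handwheel '[[0.037,0,-0.045,0,0,0,0],[0.037,0,-0.035,0,0,0,0],[0.037,0,0,0,0,0,-10],[0.037,0,0,0,0,0,-10],[0.037,0,0,0,0,0,-10],[0.037,0,0,0,0,0,-10],[0.037,0,0,0,0,0,-10],[0.037,0,0,0,0,0,-10],[0.037,0,0,0,0,0,-10],[0.037,0,0,0,0,0,-10],[0.037,0,0,0,0,0,0]]'
python3 - <<'E'
from h import *
plan(.4441,-.0188,.0125,-10)
i=ctrl.camera_info('wrist');p,d=ctrl.get_image('wrist');cv2.imwrite('pics/w13.png',p);np.savez('pics/w13',d=d,**i)
E
```

```text
grip_width: 0.488
grip_force: 15.0
time: 36.0
position: [0.4445, -0.02, 0.3021]
tool_rot: [2.41, 2.015, -0.001]
ft_force: [0.3, -0.6, -1.7]
grip_width: 0.482
grip_force: 15.0
t 36.00 pos [ 0.4445 -0.02    0.3021] cur closing -10.2 tilt 0.03 | shift tool mm [  1.2  -0.6 289.6] | turn z -0.2 q7 -0.1
```

View pics/w13.png

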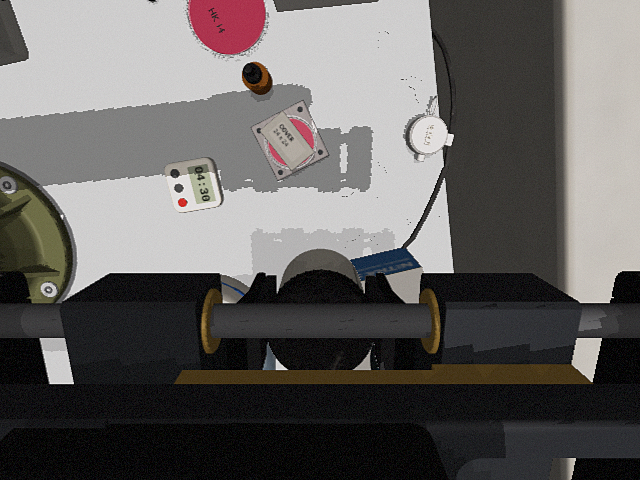

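The dropper stands between the dishes at (257,77), the slip box is on the dish at (290,140), and the pot is held upright. I lower the pot.

```bash
python3 -m handwheel '[[0.037,0.001,0,0.03,0,0,0],[0.037,0,0,0.05,0,0,0],[0.037,0,0,0.05,0,0,0],[0.037,0,0,0.05,0,0,0],[0.037,0,0,0.04,0,0,0],[0.037,0,0,0.03,0,0,0],[0.037,0,0,0,0,0,0],[0.037,0,0,0,0,0,0]]'|head -2
python3 - <<'E'
from h import *
plan(.4441,-.0188,.0125,-10)
W,i=cloud('pics/w13.npz');f=lambda r:[[round(float(x),1) for x in np.atleast_1d(a)] for a in r]
m=region(W,(290,140),.050,.064,45);q=W[m]*1000;print('slip',f(cv2.minAreaRect(q[:,:2].astype(np.float32))),np.median(q[:,2]))
p=cv2.imread('pics/w13.png');h=cv2.cvtColor(p,cv2.COLOR_BGR2HSV)
am=cv2.inRange(h,(5,120,40),(20,255,255));b=blob(am,(230,50,290,110));m,r=cv2.minEnclosingCircle(b.astype(np.float32));print('drop',ray(i,m,.02),ray(i,m,.04))
q=W[50:110,230:290].reshape(-1,3)*1000;k=q[(q[:,2]>70)&(q[:,2]<85)];print('tip',k.mean(0) if len(k) else '')
m=region(W,(428,133),.015,.032,40);q=W[m]*1000;print('tally',f(cv2.minAreaRect(q[:,:2].astype(np.float32))))
E
```

```text
time: 37.05
position: [0.4458, -0.0188, 0.0535]
t 37.05 pos [ 0.4458 -0.0188  0.0535] cur closing -10.2 tilt 0.10 | shift tool mm [-0.3 -1.7 41. ] | turn z -0.2 q7 -0.25 
slip [[422.5, 57.7], [33.0, 55.0], [28.0]] 55.99787978082127
drop [[0.40077723 0.13232285 0.02      ]] [[0.40330765 0.1284796  0.04      ]]
tip [400.97694894 130.23302215  77.39618573]
tally [[585.5, 36.1], [49.0, 46.4], [20.6]]
```

```bash
python3 -m handwheel '[[0.037,0,-0.001,0.015,0,0,0],[0.037,0,0,0.013,0,0,0],[0.037,0,0,0.006,0,0,0],[0.037,0,0,0.003,0,0,0],[0.037,0,0,0,0,0,0],[0.037,0,0,0,0,0,0]]'; python3 -c "
from h import *
plan(.4441,-.0188,.0125,-10)"
```

```text
time: 37.8
position: [0.4441, -0.0185, 0.0157]
tool_rot: [2.408, 2.017, 0.001]
ft_force: [-1.3, -0.9, -1.1]
grip_width: 0.485
grip_force: 15.0
t 37.80 pos [ 0.4441 -0.0185  0.0157] cur closing -10.1 tilt 0.04 | shift tool mm [-0.3  0.   3.2] | turn z -0.1 q7 -0.29
```

```bash
python3 -m handwheel '[[0.037,0,0,0.0015,0,0,0],[0.037,0,0,0.001,0,0,0],[0.037,0,0,0,0,0,0],[0.044,0,0,0,0,0,0],[0.05,0,0,0,0,0,0],[0.06,0,0,0,0,0,0],[0.065,0,0,0,0,0,0],[0.065,0,0,-0.02,0,0,0],[0.065,0,0,-0.05,0,0,0],[0.065,0,0,-0.06,0,0,0],[0.065,0,0,-0.06,0,0,0],[0.065,0,0,-0.06,0,0,0]]'; python3 -m handwheel '[[0.065,-0.04,0,-0.03,0,0,0],[0.065,-0.05,0,0,0,0,0],[0.065,-0.04,0,0,0,0,0],[0.065,0,0,0,0,0,0],[0.065,0,0,0,0,0,0]]' | head -2
python3 - <<'E'
from h import *
i=ctrl.camera_info('wrist');p,d=ctrl.get_image('wrist');cv2.imwrite('pics/w14.png',p);np.savez('pics/w14',d=d,**i)
W,i=cloud('pics/w14.npz');f=lambda r:[[round(float(x),1) for x in np.atleast_1d(a)] for a in r]
for n,X,z,r in(('pot',[.4443,-.0177,.05],(.043,.057),40),('slip',[.4225,.0577,.056],(.05,.064),45),('tally',[.5835,.0345,.026],(.015,.032),40)):
    s=proj(i,X).round().astype(int);print(n,s,end=' ')
    m=region(W,s,*z,r);q=W[m]*1000;print(f(cv2.minAreaRect(q[:,:2].astype(np.float32))),np.median(q[:,2]))
h=cv2.cvtColor(p,cv2.COLOR_BGR2HSV);pk=cv2.inRange(h,(160,100,60),(180,255,255));print(len(np.where(pk)[0]))
E
```

```text
time: 39.3
position: [0.4435, -0.0184, 0.265]
tool_rot: [2.407, 2.017, -0.0]
ft_force: [0.6, 0.2, -0.2]
grip_width: 0.749
grip_force: 0.0
time: 39.92
position: [0.4212, -0.1456, 0.2928]
pot [320  84] [[444.5, -20.0], [40.8, 40.7], [8.9]] 50.85818175222117
slip [284   5] [[424.9, 53.0], [32.9, 45.8], [28.2]] 56.051747945607005
tally [442  10] [[585.6, 24.6], [38.5, 53.9], [78.4]] 26.462355025000857
507
```

View pics/w14.png

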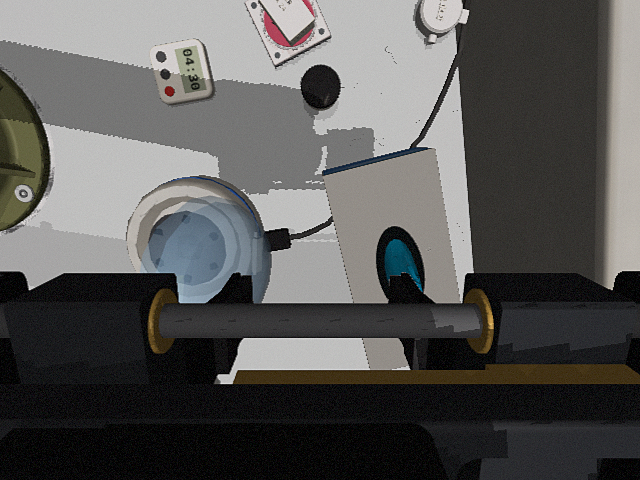

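The pot stands upright at (320,87) px, measured at (444.5, -20) mm, about 2 mm off its mark. The slip box and tally counter are cut off by the frame here, but the last full view put both within 2 mm. The gripper is clear, so I hand in.

```bash
python3 -c "
from bench import ctrl
print(ctrl.close_job())"
```

```text
the job is handed in; nothing more can be done
None
```

I handed the job in at about 40 s: all four things stand upright and released, each measured within about 3 mm of its mark, and the tally counter did not move; the hand-in gave no verdict.

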